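# Find the full tea tin by its weight

### The arm

A 6-joint arm with a two-finger parallel gripper is mounted at the origin on a cart in front of the work surface, level with it; the furniture and walls round the work are solid. World frame = base frame: x ahead of the robot, y to its left, z up, the work surface at z = 0. Lengths are in m, angles in rad, forces in N, time in s.
With the tool pointing down it reaches from about 0.275 to 0.725 m from the base axis. Payload 15.9 kg.
Tool frame: the origin (TCP) lies midway between the tips of the shut fingers; the grasp point (between the pads) lies 19 mm behind it; z points along the fingers, x is the direction in which the jaws open and shut, and the axes are right-handed (so a half turn about z gives the same grasp; the last joint's range is limited). The gripper opens to 85 mm and grips with 20 to 120 N. Pads are 22 mm wide; open, the fingers measure 114 mm over their backs; the gripper's body (76 mm by 85 mm) begins 54 mm behind the grasp point. The pads swing forward as they close: fully open they stand 13 mm farther back than shut.
Start: joints at [1.179, 0.213, -0.034, 1.323, 0, 1.571], TCP at [0.191, 0.462, 0.231] pointing down, gripper open.
Joint ranges: [-2.98, 2.98], [-0.74, 1.72], [-1.14, 1.35], [-2.1, 2.04], [-1.57, 1.44], [-3.14, 3.14]. Speed limits (rad/s): [1.89, 1.89, 2.39, 2.57, 3.14, 3.14].

### API

Orientations are given as a rotation vector (axis times angle).
In Python, from cell import manip gives the robot as it stands.
- The arm moves only by the tool apply_moves, never from a script. Its argument "rows" is a list of rows, each a list of 5 numbers: the closure, from 0 (fully open) to 1 (shut), then the shift along the tool's x, y, z in units of 25 mm (1.0 is 25 mm), then the turn about the tool's z in units of 6 degrees (1.0 is 6 degrees). In form: [[claw, tx, ty, tz, spin], ...]. A call has exactly 5 rows; each row shifts and turns the commanded pose from where the row before left it, along the tool's axes as they then stand; what a row does not reach is not made up. A row lasts 1/12 s, in which the tool goes at most 41.7 mm and 7.16 degrees, less where a joint would pass 70% of its speed; a pose out of reach is approached as far as the arm can. A call is refused whole if a number of a shift passes 1 or a number of a turn 1, either way. A call with a gripper value outside its range is refused whole. The fingers move at their own pace and stop on an object; "force" is the grip in N (left out, the last holds). Time passes only in rows, so rows that do not move let the fingers close, or fill a call up. It gives the time, the measured TCP pose, the force and the opening at its end, in the units of the state.
- manip.state(): the state, without advancing time (a new reading comes with each control period).
- manip.capture(name): name is "scene" or "top" or "wrist"; returns (picture, depth): 480x640x3 uint8, red, green, blue; 480x640 float32, m along the optical axis (not along the pixel's ray), 0 where there is no reading.
- manip.camera_info(name): a dict with "fov_y" (degrees; the focal length in pixels is half the picture's height over the tangent of half this angle, whatever the lens; pixels are square), "cx", "cy" (the principal point, pixels), "k1" (the pictures are not rectified: a ray, as slopes to the right and down, at radius r is drawn at 1 + k1 r^2 times it, then the intrinsics apply), "position" and "orientation" of the camera in the world; the wrist camera has in their place "hand_eye" (4x4, takes a point from camera to tool coordinates, whose origin is the TCP and whose axes are the tool frame's). Camera axes: x right, y up, looking along -z (the intrinsics and any distortion apply to the point x, -y, -z); pixel columns grow to the right and rows downward; lengths in m; the calibration is good to about 2 mm. A picture is of the moment at which its call begins: read the wrist's pose just before it. camera_info takes no time and is no camera call.
- manip.job_done(): hands the job in, once; it reports no verdict.
Trained networks look in the newest picture that a camera, given by its name, has taken for a name from the list of things; names that differ only in an ending like _2 or _b are one class to them, and where a whole thing is asked for, a point or a joint stands for the part that bears it (a point fixed in the world has none). Each returns a list of dicts, best first, with "confidence" (0 to 1); they miss things now and then, are a little off and sometimes report something else, mostly with a low value. They report only what shows in the picture. A call takes as long as a camera call.
- manip.spot_in(camera, query): "extent" ([centre column, centre row, width, height] in pixels, round what is visible of it).
- manip.mark_of(camera, query): "position" ([row, column] in pixels: a listed point, or the origin of a listed thing).
The state is a dict: "clock": time; "joint_pos": joint angles; "dq": joint speeds; "joint_efforts": joint torques, N m; "ee_pos": TCP position; "tool_rot": TCP orientation; "ft_force": force on the tool from outside, world axes, zero at the start; "moment": the same for the moment, N m; "opening": finger opening in m.
Only numpy, scipy, OpenCV 4.12 (cv2) and the standard library are available. Lean on these libraries where they do the work, as an engineer would, in place of code of your own. Each camera call takes 0.05 s, during which the arm holds its last target. There are 200 camera calls.

### The job

Three closed tea tins that look alike stand on the wooden board on the range; one is full and clearly the heaviest, the other two are nearly empty. Lift tins to feel which is the heaviest, then gently stack the two light ones upright, one on top of the other, in the middle of the white plate, leaving the plate and the spice jars and the salt shaker where they are. Finish with the heaviest tin held still and upright in the gripper, about 12 cm above the board and touching nothing else: do not put it down or let go of it.

Things in the scene. Friction and masses are not known exactly. Their poses are not given: they have to be found in the camera images.
- tin_a: One of three tins that look the same: round closed tea tin, green lid and green band on bare metal, 58 mm across, 48 mm tall, flat top and bottom, made of rigid metal with no loose lid. Origin at the centre of its underside, z up. Its weight cannot be seen: one of the three tins, a different place each time, weighs 0.5 to 0.7 kg, the other two 0.17 to 0.23 kg each.
- tin_b: One of three tins that look the same: round closed tea tin, green lid and green band on bare metal, 58 mm across, 48 mm tall, flat top and bottom, made of rigid metal with no loose lid. Origin at the centre of its underside, z up. Its weight cannot be seen: one of the three tins, a different place each time, weighs 0.5 to 0.7 kg, the other two 0.17 to 0.23 kg each.
- tin_c: One of three tins that look the same: round closed tea tin, green lid and green band on bare metal, 58 mm across, 48 mm tall, flat top and bottom, made of rigid metal with no loose lid. Origin at the centre of its underside, z up. Its weight cannot be seen: one of the three tins, a different place each time, weighs 0.5 to 0.7 kg, the other two 0.17 to 0.23 kg each.
- plate: Round white plate, 140 mm across and 14 mm tall at the rim, standing loose on the wooden board, 0.7 kg. Origin at the centre of its underside, z up. Its flat inner floor is 5 mm above the underside and 86 mm across; the rim slopes up gently round it.
- board: Fixed wooden cover board over the front burners, 260 (x) by 710 (y) mm; its flat top, where tins and plate stand, is at z = 0.025. Origin at its centre, at z = 0. Beware of the kitchen hood: it overhangs all from 70 mm behind the centre of the board backward (+x), lower edge at z = 0.56; wrist and forearm must stay in front of it, so travel low and straight along the board.
- salt: Bystander, leave alone: grey salt shaker, 44 across, 90 tall (mm). Origin at the centre of its underside, z up.
- pepper: Bystander, leave alone: spice jar with a black cap, 41 across, 105 tall (mm). Origin at the centre of its underside, z up.
- paprika: Bystander, leave alone: spice jar with a red cap, 45 across, 106 tall (mm). Origin at the centre of its underside, z up.

How it is judged:
By the outcome, as a careful person would: the job done as asked, in the order asked, and still so for the second after the job is handed in, while the arm keeps its last pose, push and grip.
It also fails if it takes over 72 s, if anything falls off the work surface, if the arm or the gripper's body presses on something with over 40 N, if the wrist force passes 120 N, or if a joint passes its speed limit or range.

## Working session

There is one attempt and no reset: what is moved stays moved. The work goes in short steps, Python scripts to look and compute and a tool call to move; the robot and the scene stay as the last step left them, time stands still between calls to the robot, and variables do not carry over. Pictures are saved under pics/ and viewed, about 8 in all and at most 12, crops included, and the job is handed in when it is done.

Besides the shell and the picture viewer there is one more tool, called as name([rows], argument=value, ...), one row to a line, values as JSON. apply_moves: Moves the arm, as the interface text tells. Its arguments: {"type":"object","properties":{"rows":{"type":"array"},"force":{"type":"number"}},"required":["rows"]}

```bash
mkdir -p pics; ls; cat > h.py <<'E'
import numpy as np, cv2
from scipy.spatial.transform import Rotation as R
from cell import manip
def rays(info, uv):
    f=240/np.tan(np.radians(info["fov_y"])/2)
    d=(np.atleast_2d(uv).astype(float)-[info["cx"],info["cy"]])/f
    s=d.copy()
    for _ in range(20): s=d/(1+info["k1"]*(s**2).sum(1,keepdims=True))
    return np.c_[s[:,0],-s[:,1],-np.ones(len(s))]
def rot(o):
    o=np.array(o,float)
    return R.from_rotvec(o).as_matrix() if o.shape==(3,) else o
def pts(name,uv,z,st=None):
    "intersect pixel rays with world plane z"
    i=manip.camera_info(name); r=rays(i,uv)
    if name=="wrist":
        H=np.array(i["hand_eye"]); T=np.eye(4); T[:3,:3]=rot(st["tool_rot"]); T[:3,3]=st["ee_pos"]; T=T@H
        Rm,p=T[:3,:3],T[:3,3]
    else: Rm,p=rot(i["orientation"]),np.array(i["position"])
    w=r@Rm.T
    return p+w*((z-p[2])/w[:,2])[:,None]
def cloud(name,depth,st=None):
    i=manip.camera_info(name); v,u=np.mgrid[:480,:640]; r=rays(i,np.c_[u.ravel(),v.ravel()])*depth.reshape(-1,1)
    if name=="wrist":
        H=np.array(i["hand_eye"]); T=np.eye(4); T[:3,:3]=rot(st["tool_rot"]); T[:3,3]=st["ee_pos"]; T=T@H
        Rm,p=T[:3,:3],T[:3,3]
    else: Rm,p=rot(i["orientation"]),np.array(i["position"])
    return (r@Rm.T+p).reshape(480,640,3)
E
python3 - <<'E'
from h import *
print(manip.state())
for n in("scene","top","wrist"): print(n,manip.camera_info(n))
ims=[]
for n in("top","scene"):
    im,d=manip.capture(n); ims.append(im); np.save(f"d_{n}.npy",d)
    cv2.imwrite(f"pics/{n}0.png",im[:,:,::-1])
    for q in("tin_a","plate","salt","pepper","paprika"):
        print(n,q,[(np.round(x["extent"]).tolist(),round(x["confidence"],2)) for x in manip.spot_in(n,q)])
E
```

```text
pics
{'clock': 0.0, 'joint_pos': array([ 1.17899613e+00,  2.13336828e-01, -3.50542636e-02,  1.32353362e+00,
        2.54242284e-05,  1.57079077e+00]), 'dq': array([ 6.27151994e-05, -4.97523004e-04, -1.13044450e-03, -4.26812566e-04,
       -7.15999350e-04, -1.88160981e-04]), 'joint_efforts': array([ 1.60401360e-03, -6.86157489e+01,  4.87120807e+01,  1.75001076e-02,
        2.22492395e-05, -5.87258728e-05]), 'ee_pos': array([0.19078373, 0.46178724, 0.23082776]), 'tool_rot': array([ 2.61084511e+00,  1.74621922e+00, -1.49522833e-03]), 'ft_force': array([-0.21292737, -0.34491604,  0.61595816]), 'moment': array([ 0.0019178 , -0.02884849, -0.02517067]), 'opening': 0.0855284760880057}
scene {'fov_y': 48.036178878012514, 'cx': 313.05109035689446, 'cy': 248.072510935406, 'k1': -0.09489452276769333, 'position': array([-0.07222698, -0.82890244,  0.65522406]), 'orientation': array([ 1.02400355, -0.33141767, -0.57009672])}
top {'fov_y': 49.42244281134238, 'cx': 313.93810990078487, 'cy': 236.1528667516913, 'k1': -0.049034481596791, 'position': array([0.42997976, 0.03132006, 1.09626572]), 'orientati
[... 449 characters left out ...]
00000e+00,  0.00000000e+00,  0.00000000e+00,
         1.00000000e+00]])}
top tin_a [([428.0, 240.0, 28.0, 29.0], 0.95), ([284.0, 291.0, 32.0, 29.0], 0.81), ([347.0, 260.0, 30.0, 27.0], 0.72)]
top plate []
top salt [([323.0, 149.0, 19.0, 28.0], 0.72)]
top pepper [([372.0, 140.0, 24.0, 31.0], 0.91), ([284.0, 292.0, 31.0, 35.0], 0.38)]
top paprika [([408.0, 137.0, 28.0, 33.0], 0.77)]
scene tin_a [([370.0, 304.0, 33.0, 36.0], 0.89), ([254.0, 258.0, 22.0, 36.0], 0.8), ([306.0, 275.0, 30.0, 31.0], 0.63)]
scene plate [([206.0, 243.0, 60.0, 25.0], 0.7)]
scene salt [([373.0, 238.0, 17.0, 39.0], 0.81)]
scene pepper [([406.0, 251.0, 17.0, 47.0], 0.94)]
scene paprika [([438.0, 262.0, 21.0, 51.0], 0.65)]
```

View pics/top0.png

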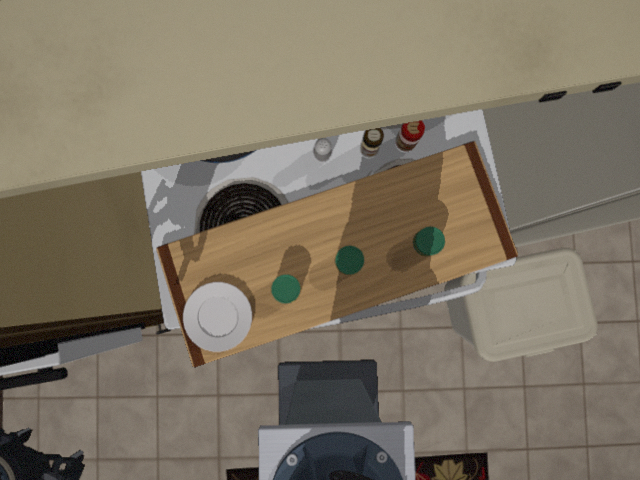

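View pics/scene0.png

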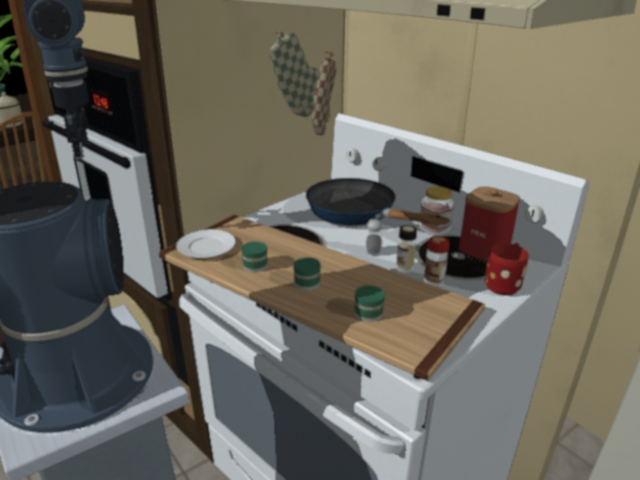

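```bash
python3 - <<'E'
from h import *
d=np.load("d_top.npy"); C=cloud("top",d)
m=(C[...,2]>0.064)&(C[...,2]<0.082)&(C[...,0]>0.3)&(C[...,0]<.75)
m2=(C[...,2]>0.012)&(C[...,2]<.2)
for nm,mm in(("tintop",m),("tall",(C[...,2]>.095)&(C[...,2]<.2)),("plate",(C[...,2]>0.0285)&(C[...,2]<0.05))):
    n,l,s,c=cv2.connectedComponentsWithStats(mm.astype(np.uint8))
    for k in range(1,n):
        if s[k,4]>60:
            P=C[l==k]; print(nm,s[k],P.mean(0).round(4),(P[:,:2].min(0)+P[:,:2].max(0)).round(4)/2,np.ptp(P,0).round(3), np.median(P[:,2]).round(4))
print("tins (z.073)",pts("top",[[428,240],[284,291],[347,260]],.06).round(4).tolist())
E
```

```text
tintop [628 123  12  40 165] [ 0.7162 -0.6299  0.0723] [ 0.70955 -0.63035] [0.081 0.016 0.017] 0.0719
tintop [399 129  21  16  77] [ 0.7249 -0.1585  0.0721] [ 0.73185 -0.16395] [0.03  0.038 0.017] 0.0733
tintop [314 139  17  17  75] [0.7081 0.0127 0.0769] [0.71365 0.0121 ] [0.031 0.032 0.017] 0.0781
tintop [107 177  28 147 485] [0.5183 0.4214 0.0732] [0.5204  0.41825] [0.294 0.056 0.018] 0.0735
tintop [415 227  30  29 680] [ 0.5188 -0.1953  0.0714] [ 0.51845 -0.19565] [0.056 0.058 0.013] 0.0714
tintop [335 246  29  29 671] [ 0.4855 -0.0342  0.0716] [ 0.48565 -0.0344 ] [0.056 0.056 0.013] 0.0716
tintop [271 275  29  29 678] [0.4323 0.0928 0.0717] [0.43225 0.09275] [0.055 0.055 0.012] 0.0717
tintop [ 88 338   6  18  72] [0.3298 0.4762 0.0733] [0.3299  0.47635] [0.033 0.008 0.018] 0.0728
tall [626  82  14  45 305] [ 0.7911 -0.616   0.1081] [ 0.7803  -0.61745] [0.088 0.019 0.038] 0.1064
tall [402 120  23  20 359] [ 0.7357 -0.1668  0.1047] [ 0.73595 -0.16695] [0.037 0.043 0.015] 0.1052
tall [363 128  21  19 313] [ 0.7236 -0.0875  0.1036] [ 0.72365 -0.0878 ] [0.035 0.039 0.014] 0.1038
tall
[... 367 characters left out ...]
] [0.213 0.048 0.021] 0.039
plate [396 134  21  16  68] [ 0.7241 -0.1582  0.0383] [ 0.73195 -0.16405] [0.031 0.039 0.02 ] 0.0376
plate [312 146  20  16  94] [0.7044 0.0138 0.0398] [0.7106 0.0127] [0.031 0.04  0.021] 0.0406
plate [112 176  30 148 559] [0.5195 0.4213 0.0395] [0.52405 0.4192 ] [0.305 0.057 0.021] 0.0396
plate [ 183  283   69   68 3336] [0.3804 0.2342 0.0344] [0.3809 0.2337] [0.135 0.139 0.015] 0.0346
plate [ 94 337   8  17  72] [0.3306 0.4758 0.0393] [0.32965 0.476  ] [0.032 0.007 0.021] 0.0396
plate [304 450  66  19 309] [ 0.0923 -0.0021  0.0391] [0.0949  0.00035] [0.027 0.129 0.021] 0.0388
tins (z.073) [[0.5215, -0.1943, 0.06], [0.4283, 0.0955, 0.06], [0.4861, -0.0311, 0.06]]
```

The top view shows the plate at about (217,316), the tins at (286,289), (350,260) and (429,241), and the jars behind the board. The scene view agrees with this. I'm moving toward the tin nearest the plate.

apply_moves([
  [0,-0.3,0.4,0.1,0],
  [0,-0.5,0.73,0.2,0],
  [0,-0.5,0.73,0.2,0],
  [0,-0.5,0.73,0.2,0],
  [0,-0.5,0.73,0.2,0],
], force=40)

```text
clock: 1.02
ee_pos: [0.2462, 0.3758, 0.2085]
tool_rot: [2.611, 1.747, 0.0]
ft_force: [0.4, 0.3, -0.0]
opening: 0.0854
```

apply_moves([
  [0,-0.5,0.73,0.2,0],
  [0,-0.5,0.73,0.2,0],
  [0,-0.5,0.73,0.2,0],
  [0,-0.5,0.73,0.2,0],
  [0,-0.5,0.73,0.2,0],
])

```text
clock: 1.43
ee_pos: [0.3066, 0.2831, 0.1835]
tool_rot: [2.611, 1.746, 0.0]
ft_force: [-1.0, -0.5, 0.4]
opening: 0.0856
```

```bash
cat >> h.py <<'E'
T1=(.432,.093);T2=(.4855,-.0343);T3=(.5185,-.1955);PL=(.3807,.2339)
def go(x,y,z):
    s=manip.state(); p=np.array(s["ee_pos"]); M=rot(s["tool_rot"])
    print("t",round(s["clock"],2),"tcp",p.round(4),"F",np.round(s["ft_force"],2),"M",np.round(s["moment"],3),"open",round(s["opening"],4),"q",np.round(s["joint_pos"],2),"toolx",M[:,0].round(3),"toolz",M[:,2].round(3))
    print("units",(M.T@(np.array([x,y,z])-p)/.025).round(2))
E
python3 -c "
from h import *
go(*T1,.12)"
```

```text
t 1.43 tcp [0.3066 0.2831 0.1835] F [-0.98 -0.47  0.44] M [ 0.013 -0.015  0.021] open 0.0856 q [ 0.75  0.06 -0.34  1.18 -0.    1.14] toolx [0.382 0.924 0.   ] toolz [ 0.  0. -1.]
units [-5.11  7.54  2.54]
```

apply_moves([
  [0,-0.5,0.75,0.2,0],
  [0,-0.5,0.75,0.2,0],
  [0,-0.5,0.75,0.2,0],
  [0,-0.5,0.75,0.2,0],
  [0,-0.5,0.75,0.2,0],
])

```text
clock: 1.85
ee_pos: [0.3692, 0.1895, 0.1585]
tool_rot: [2.611, 1.746, 0.0]
ft_force: [0.2, 0.5, -0.5]
opening: 0.0852
```

apply_moves([
  [0,-0.5,0.75,0.2,0],
  [0,-0.5,0.75,0.2,0],
  [0,-0.5,0.7,0.2,0],
  [0,-0.5,0.7,0.2,0],
  [0,-0.3,0.5,0.1,0],
])

```text
clock: 2.27
ee_pos: [0.4257, 0.1033, 0.1357]
tool_rot: [2.612, 1.745, -0.001]
ft_force: [0.2, 0.8, -0.6]
opening: 0.0852
```

```bash
python3 - <<'E'
from h import *
st=manip.state(); im,d=manip.capture("wrist"); cv2.imwrite("pics/w1.png",im[:,:,::-1])
C=cloud("wrist",d,st); m=((C[...,2]>.066)&(C[...,2]<.08)).astype(np.uint8)
n,l,s,c=cv2.connectedComponentsWithStats(m)
for k in range(1,n):
    if s[k,4]>300: P=C[l==k]; print(s[k],P.mean(0).round(4),((P.min(0)+P.max(0))/2).round(4),np.ptp(P,0).round(3))
go(*T1,.12)
E
```

```text
[ 264  225   88   85 5836] [0.4318 0.0922 0.0724] [0.433  0.0914 0.0705] [0.058 0.058 0.009]
t 2.32 tcp [0.4266 0.1023 0.1355] F [-1.16 -0.77 -0.21] M [-0.065  0.104 -0.04 ] open 0.0851 q [ 0.24  0.13 -0.38  1.06 -0.    0.63] toolx [ 0.383  0.924 -0.001] toolz [-0.    -0.001 -1.   ]
units [-0.26  0.34  0.62]
```

apply_moves([
  [0,-0.25,0.33,0.2,0],
  [0,0,0,0.4,0],
  [0,0,0,0.6,0],
  [0,0,0,0.6,0],
  [0,0,0,0.6,0],
])

```text
clock: 2.73
ee_pos: [0.4305, 0.0962, 0.0755]
tool_rot: [2.611, 1.747, 0.0]
ft_force: [1.6, -0.1, 0.1]
opening: 0.0853
```

apply_moves([
  [0,0,0,0.6,0],
  [0,0,0,0.5,0],
  [0,0,0,0.3,0],
  [0,0,0,0.2,0],
  [0,0,0,0,0],
])

```text
clock: 3.15
ee_pos: [0.4302, 0.0963, 0.0356]
tool_rot: [-2.611, -1.747, 0.002]
ft_force: [-1.1, -0.2, -0.3]
opening: 0.0853
```

```bash
python3 -c "
from h import *
go(*T1,.031)"
```

```text
t 3.15 tcp [0.4302 0.0963 0.0356] F [-1.06 -0.23 -0.33] M [0.012 0.088 0.027] open 0.0853 q [ 0.22  0.23 -0.53  0.8  -0.    0.61] toolx [ 0.382  0.924 -0.001] toolz [-0.001 -0.    -1.   ]
units [-0.1   0.12  0.19]
```

apply_moves([
  [0,-0.1,0.12,0.15,0],
  [0.15,0,0,0,0],
  [0.3,0,0,0,0],
  [0.4,0,0,0,0],
  [0.6,0,0,0,0],
])

```text
clock: 3.57
ee_pos: [0.433, 0.093, 0.0331]
tool_rot: [2.611, 1.746, 0.001]
ft_force: [-2.0, -1.5, 5.6]
opening: 0.0573
```

apply_moves([
  [1,0,0,0,0],
  [1,0,0,0,0],
  [1,0,0,0,0],
  [1,0,0,0,0],
  [1,0,0,0,0],
])

```text
clock: 3.98
ee_pos: [0.4329, 0.093, 0.0331]
tool_rot: [2.611, 1.746, 0.001]
ft_force: [-1.8, -1.9, 5.4]
opening: 0.0567
```

```bash
python3 -c "
from h import *
go(*T1,.031)"
```

```text
t 3.98 tcp [0.4329 0.093  0.0331] F [-1.77 -1.94  5.4 ] M [-0.416  0.249  0.004] open 0.0567 q [ 0.21  0.24 -0.54  0.8  -0.    0.6 ] toolx [0.382 0.924 0.   ] toolz [ 0.001 -0.    -1.   ]
units [-0.01 -0.03  0.09]
```

apply_moves([
  [1,0,0,-0.1,0],
  [1,0,0,-0.3,0],
  [1,0,0,-0.5,0],
  [1,0,0,-0.5,0],
  [1,0,0,-0.4,0],
])

```text
clock: 4.4
ee_pos: [0.4327, 0.0932, 0.079]
tool_rot: [2.611, 1.747, 0.001]
ft_force: [-0.6, -1.1, -1.6]
opening: 0.057
```

apply_moves([
  [1,0,0,-0.2,0],
  [1,0,0,0,0],
  [1,0,0,0,0],
  [1,0,0,0,0],
  [1,0,0,0,0],
])

```text
clock: 4.82
ee_pos: [0.4322, 0.093, 0.082]
tool_rot: [-2.611, -1.746, 0.001]
ft_force: [0.2, -0.5, -2.2]
opening: 0.0569
```

apply_moves([
  [1,0,0,0,0],
  [1,0,0,0,0],
  [1,0,0,0,0],
  [1,0,0,0,0],
  [1,0,0,0,0],
])

```text
clock: 5.23
ee_pos: [0.4325, 0.0931, 0.0825]
tool_rot: [-2.611, -1.747, 0.0]
ft_force: [-0.7, -0.1, -2.2]
opening: 0.0571
```

```bash
python3 -c "
from h import *
go(*PL,.09)
im,d=manip.capture('wrist'); cv2.imwrite('pics/w2.png',im[:,:,::-1])
go(*PL,.09)"
```

```text
t 5.23 tcp [0.4325 0.0931 0.0825] F [-0.72 -0.09 -2.22] M [-0.02   0.008  0.009] open 0.0571 q [ 0.21  0.18 -0.46  0.93  0.    0.6 ] toolx [ 0.382  0.924 -0.   ] toolz [-0. -0. -1.]
units [ 4.41 -4.07 -0.3 ]
t 5.28 tcp [0.4326 0.0931 0.0825] F [-0.58 -0.09 -0.58] M [-0.012 -0.009  0.001] open 0.0572 q [ 0.21  0.18 -0.46  0.93 -0.    0.6 ] toolx [ 0.382  0.924 -0.   ] toolz [ 0. -0. -1.]
units [ 4.41 -4.07 -0.3 ]
```

View pics/w2.png

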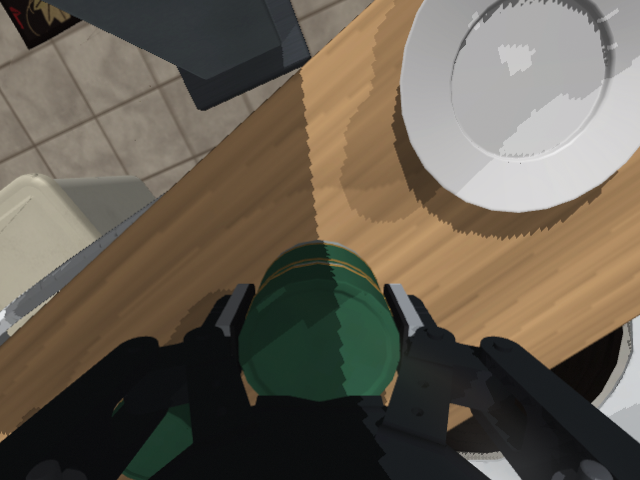

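apply_moves([
  [1,0.2,-0.2,0,0],
  [1,0.5,-0.45,0,0],
  [1,0.6,-0.55,0,0],
  [1,0.6,-0.55,0,0],
  [1,0.6,-0.55,0,0],
])

```text
clock: 5.7
ee_pos: [0.4027, 0.1739, 0.0826]
tool_rot: [-2.612, -1.746, -0.0]
ft_force: [0.1, -0.7, -2.1]
opening: 0.0568
```

apply_moves([
  [1,0.6,-0.55,0,0],
  [1,0.6,-0.55,0,0],
  [1,0.4,-0.4,0,0],
  [1,0.3,-0.25,0,0],
  [1,0,0,0,0],
])

```text
clock: 6.12
ee_pos: [0.3804, 0.235, 0.0826]
tool_rot: [-2.609, -1.749, -0.0]
ft_force: [-0.4, -0.8, -1.0]
opening: 0.0575
```

```bash
python3 - <<'E'
from h import *
go(*PL,.042)
im,d=manip.capture("top"); C=cloud("top",d)
for z0,z1 in((.1,.13),(.0285,.042)):
    m=((C[...,2]>z0)&(C[...,2]<z1)&(np.hypot(C[...,0]-PL[0],C[...,1]-PL[1])<.09)).astype(np.uint8)
    P=C[m>0]; 
    if len(P): print(len(P),P.mean(0).round(4),((P.min(0)+P.max(0))/2).round(4),np.ptp(P,0).round(3))
go(*PL,.042)
E
```

```text
t 6.12 tcp [0.3804 0.235  0.0826] F [-0.37 -0.81 -0.96] M [-0.037  0.019 -0.006] open 0.0575 q [ 0.55  0.19 -0.45  0.93  0.    0.94] toolx [0.38  0.925 0.   ] toolz [ 0.  0. -1.]
units [-0.04  0.03  1.62]
117 [0.3952 0.2137 0.118 ] [0.3896 0.2121 0.1135] [0.04  0.04  0.026]
1665 [0.3935 0.2112 0.0351] [0.3765 0.2226 0.0353] [0.166 0.151 0.013]
t 6.17 tcp [0.3807 0.234  0.0825] F [-0.02 -0.74 -1.51] M [-0.013 -0.01   0.016] open 0.057 q [ 0.55  0.19 -0.45  0.93 -0.    0.94] toolx [ 0.38   0.925 -0.   ] toolz [-0. -0. -1.]
units [-0.    0.    1.62]
```

apply_moves([
  [1,0,0,0.2,0],
  [1,0,0,0.4,0],
  [1,0,0,0.4,0],
  [1,0,0,0.3,0],
  [1,0,0,0.2,0],
])

```text
clock: 6.58
ee_pos: [0.3808, 0.2326, 0.044]
tool_rot: [2.612, 1.745, -0.002]
ft_force: [-0.1, -0.4, -1.5]
opening: 0.057
```

apply_moves([
  [1,0,0,0.1,0],
  [1,0,0,0.05,0],
  [1,0,0,0,0],
  [1,0,0,0,0],
  [1,0,0,0,0],
])

```text
clock: 7.0
ee_pos: [0.3813, 0.2336, 0.0416]
tool_rot: [2.611, 1.747, 0.001]
ft_force: [0.7, 0.6, -1.9]
opening: 0.057
```

apply_moves([
  [1,0,0,0.05,0],
  [1,0,0,0.05,0],
  [1,0,0,0,0],
  [1,0,0,0,0],
  [1,0,0,0,0],
])

```text
clock: 7.42
ee_pos: [0.381, 0.2334, 0.0388]
tool_rot: [2.611, 1.747, 0.0]
ft_force: [-0.6, -0.1, -2.7]
opening: 0.0571
```

apply_moves([
  [1,0,0,0.05,0],
  [1,0,0,0.0,0],
  [1,0,0,0,0],
  [1,0,0,0,0],
  [1,0,0,0,0],
])

```text
clock: 7.83
ee_pos: [0.3812, 0.2335, 0.0381]
tool_rot: [2.611, 1.747, 0.001]
ft_force: [-3.3, -2.6, 13.4]
opening: 0.057
```

apply_moves([
  [1,0,0,0.04,0],
  [1,0,0,0,0],
  [1,0,0,0,0],
  [1,0,0,0,0],
  [1,0,0,0,0],
])

```text
clock: 8.25
ee_pos: [0.3812, 0.2335, 0.038]
tool_rot: [2.611, 1.746, 0.002]
ft_force: [-12.7, -7.8, 37.9]
opening: 0.0572
```

apply_moves([
  [1,0,0,-0.06,0],
  [1,0,0,0,0],
  [0.25,0,0,0,0],
  [0.2,0,0,0,0],
  [0.1,0,0,0,0],
])

```text
clock: 8.67
ee_pos: [0.3811, 0.2335, 0.038]
tool_rot: [2.611, 1.747, -0.0]
ft_force: [0.3, 0.1, 0.0]
opening: 0.0767
```

apply_moves([
  [0,0,0,0,0],
  [0,0,0,0,0],
  [0,0,0,0,0],
  [0,0,0,-0.1,0],
  [0,0,0,-0.3,0],
])

```text
clock: 9.08
ee_pos: [0.3805, 0.2331, 0.0477]
tool_rot: [-2.611, -1.747, 0.002]
ft_force: [0.9, -0.3, -0.3]
opening: 0.0856
```

apply_moves([
  [0,0,0,-0.6,0],
  [0,0,0,-0.9,0],
  [0,0,0,-0.9,0],
  [0,0,0,-0.9,0],
  [0,0,0,-0.4,0],
])

```text
clock: 9.5
ee_pos: [0.3819, 0.234, 0.1439]
tool_rot: [2.611, 1.746, 0.005]
ft_force: [0.7, -0.3, 0.1]
opening: 0.0853
```

```bash
python3 - <<'E'
from h import *
go(*T2,.125)
st=manip.state(); im,d=manip.capture("wrist"); cv2.imwrite("pics/w3.png",im[:,:,::-1])
C=cloud("wrist",d,st); m=((C[...,2]>.066)&(C[...,2]<.09)).astype(np.uint8)
n,l,s,c=cv2.connectedComponentsWithStats(m)
for k in range(1,n):
    if s[k,4]>300: P=C[l==k]; print(s[k],P.mean(0).round(4),((P.min(0)+P.max(0))/2).round(4),np.ptp(P,0).round(3))
E
```

```text
t 9.5 tcp [0.3819 0.234  0.1439] F [ 0.68 -0.31  0.14] M [ 0.042  0.02  -0.012] open 0.0853 q [ 0.55  0.14 -0.35  1.08 -0.    0.94] toolx [0.382 0.924 0.003] toolz [ 0.003  0.002 -1.   ]
units [-8.34  7.93  0.75]
[ 547   95   93  251 5692] [0.4252 0.4105 0.0777] [0.4562 0.4203 0.078 ] [0.179 0.058 0.024]
[ 274  205   88   88 5990] [0.38   0.233  0.0773] [0.3813 0.2324 0.0732] [0.058 0.057 0.014]
[ 83 453  27  27 447] [ 0.4913 -0.0119  0.0711] [ 0.4929 -0.0167  0.0703] [0.027 0.024 0.009]
```

View pics/w3.png

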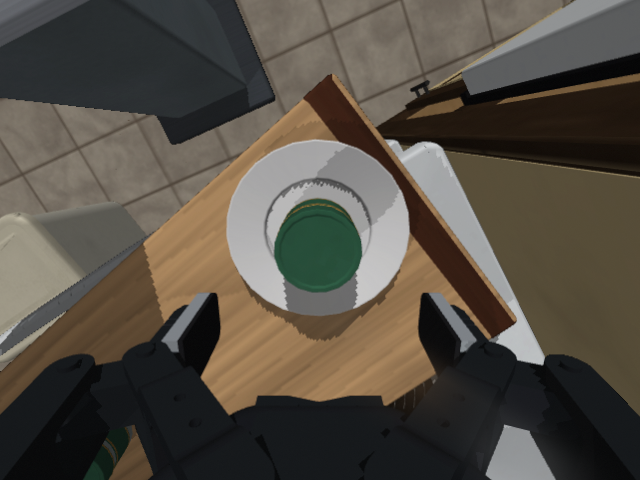

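The first light tin (about 2 N) stands upright on the plate, with its lid at about (318,245). Next is tin 2.

apply_moves([
  [0,-0.2,0.2,0,0],
  [0,-0.6,0.6,0,0],
  [0,-0.8,0.75,0,0],
  [0,-0.8,0.75,0,0],
  [0,-0.8,0.75,0,0],
])

```text
clock: 9.97
ee_pos: [0.4207, 0.1287, 0.1399]
tool_rot: [-2.611, -1.747, 0.002]
ft_force: [1.0, 0.1, -0.6]
opening: 0.0858
```

apply_moves([
  [0,-0.8,0.75,0.1,0],
  [0,-0.8,0.75,0.1,0],
  [0,-0.8,0.75,0.1,0],
  [0,-0.8,0.75,0.1,0],
  [0,-0.8,0.75,0.1,0],
])

```text
clock: 10.38
ee_pos: [0.469, 0.0003, 0.1272]
tool_rot: [-2.611, -1.746, 0.002]
ft_force: [0.4, 0.6, -0.1]
opening: 0.0857
```

apply_moves([
  [0,-0.6,0.6,0.1,0],
  [0,-0.4,0.4,0,0],
  [0,0,0,0,0],
  [0,0,0,0,0],
  [0,0,0,0,0],
])

```text
clock: 10.8
ee_pos: [0.4823, -0.0303, 0.1251]
tool_rot: [-2.611, -1.746, 0.001]
ft_force: [-0.3, -0.3, 0.2]
opening: 0.0853
```

```bash
python3 - <<'E'
from h import *
st=manip.state(); im,d=manip.capture("wrist"); cv2.imwrite("pics/w4.png",im[:,:,::-1])
C=cloud("wrist",d,st); m=((C[...,2]>.066)&(C[...,2]<.08)).astype(np.uint8)
n,l,s,c=cv2.connectedComponentsWithStats(m)
for k in range(1,n):
    if s[k,4]>300: P=C[l==k]; print(s[k],P.mean(0).round(4),((P.min(0)+P.max(0))/2).round(4),np.ptp(P,0).round(3))
go(*T2,.033)
E
```

```text
[ 268  221   94   90 6504] [ 0.4853 -0.0351  0.0724] [ 0.4867 -0.0356  0.0705] [0.058 0.058 0.009]
t 10.85 tcp [ 0.4824 -0.03    0.1253] F [ 0.44  1.15 -0.11] M [0.027 0.039 0.031] open 0.0853 q [-0.06  0.23 -0.29  1.05  0.    0.33] toolx [ 0.381  0.924 -0.   ] toolz [-0.001  0.    -1.   ]
units [-0.11  0.18  3.69]
```

apply_moves([
  [0,-0.13,0.18,0.2,0],
  [0,0,0,0.5,0],
  [0,0,0,0.7,0],
  [0,0,0,0.7,0],
  [0,0,0,0.7,0],
])

```text
clock: 11.27
ee_pos: [0.4859, -0.0349, 0.0546]
tool_rot: [2.61, 1.748, 0.0]
ft_force: [0.0, 0.4, -0.1]
opening: 0.0855
```

apply_moves([
  [0,0,0,0.5,0],
  [0,0,0,0.25,0],
  [0,0,0,0.1,0],
  [0,0,0,0,0],
  [0,0,0,0,0],
])

```text
clock: 11.68
ee_pos: [0.4863, -0.0351, 0.0349]
tool_rot: [2.611, 1.747, 0.001]
ft_force: [-0.2, -0.8, 0.4]
opening: 0.0855
```

```bash
python3 -c "
from h import *
go(.4855,-.0347,.033)"
```

```text
t 11.68 tcp [ 0.4863 -0.0351  0.0349] F [-0.2  -0.78  0.44] M [ 0.046 -0.004 -0.011] open 0.0855 q [-0.07  0.32 -0.42  0.83  0.    0.32] toolx [0.382 0.924 0.   ] toolz [ 0.001 -0.    -1.   ]
units [ 0.   -0.04  0.07]
```

apply_moves([
  [0.15,0,0,0.04,0],
  [0.3,0,0,0,0],
  [0.4,0,0,0,0],
  [0.6,0,0,0,0],
  [1,0,0,0,0],
])

```text
clock: 12.1
ee_pos: [0.4863, -0.0351, 0.034]
tool_rot: [2.611, 1.746, 0.002]
ft_force: [-1.4, 2.0, 6.6]
opening: 0.0574
```

apply_moves([
  [1,0,0,0,0],
  [1,0,0,0,0],
  [1,0,0,0,0],
  [1,0,0,0,0],
  [1,0,0,0,0],
])

```text
clock: 12.52
ee_pos: [0.4863, -0.0351, 0.034]
tool_rot: [2.611, 1.746, 0.002]
ft_force: [-1.3, 2.8, 6.3]
opening: 0.0572
```

apply_moves([
  [1,0,0,-0.1,0],
  [1,0,0,-0.3,0],
  [1,0,0,-0.5,0],
  [1,0,0,-0.5,0],
  [1,0,0,-0.4,0],
])

```text
clock: 12.93
ee_pos: [0.4858, -0.0352, 0.0794]
tool_rot: [2.611, 1.746, -0.0]
ft_force: [1.4, -0.2, -7.1]
opening: 0.0571
```

apply_moves([
  [1,0,0,-0.2,0],
  [1,0,0,0,0],
  [1,0,0,0,0],
  [1,0,0,0,0],
  [1,0,0,0,0],
])

```text
clock: 13.35
ee_pos: [0.4854, -0.0352, 0.0827]
tool_rot: [-2.611, -1.746, 0.001]
ft_force: [-0.7, -0.0, -7.2]
opening: 0.057
```

apply_moves([
  [1,0,0,0,0],
  [1,0,0,0,0],
  [1,0,0,0,0],
  [1,0,0,0,0],
  [1,0,0,0,0],
])

```text
clock: 13.77
ee_pos: [0.4858, -0.0352, 0.0833]
tool_rot: [-2.611, -1.747, 0.0]
ft_force: [-0.0, 0.1, -6.8]
opening: 0.0575
```

Tin 2 reads about 7 N, so it is the heavy one. I'm setting it back down gently and going to fetch tin 3.

apply_moves([
  [1,0,0,0.2,0],
  [1,0,0,0.4,0],
  [1,0,0,0.5,0],
  [1,0,0,0.4,0],
  [1,0,0,0.3,0],
])

```text
clock: 14.18
ee_pos: [0.4851, -0.0352, 0.0367]
tool_rot: [-2.611, -1.746, 0.002]
ft_force: [-0.3, 0.6, -6.8]
opening: 0.0571
```

apply_moves([
  [1,0,0,0.06,0],
  [1,0,0,0.04,0],
  [1,0,0,0,0],
  [1,0,0,0,0],
  [1,0,0,0,0],
])

```text
clock: 14.6
ee_pos: [0.4863, -0.0352, 0.0363]
tool_rot: [2.611, 1.746, 0.001]
ft_force: [0.6, -0.2, -5.8]
opening: 0.0575
```

apply_moves([
  [1,0,0,0.04,0],
  [1,0,0,0.0,0],
  [1,0,0,0,0],
  [1,0,0,0,0],
  [1,0,0,0,0],
])

```text
clock: 15.02
ee_pos: [0.4859, -0.0352, 0.0348]
tool_rot: [2.611, 1.746, 0.0]
ft_force: [0.7, 0.8, -6.3]
opening: 0.0569
```

apply_moves([
  [1,0,0,0.03,0],
  [1,0,0,0,0],
  [1,0,0,0,0],
  [1,0,0,0,0],
  [1,0,0,0,0],
])

```text
clock: 15.43
ee_pos: [0.4859, -0.0352, 0.0341]
tool_rot: [2.611, 1.747, 0.0]
ft_force: [0.7, -0.4, -7.1]
opening: 0.0569
```

apply_moves([
  [1,0,0,0.03,0],
  [1,0,0,0.0,0],
  [1,0,0,0,0],
  [1,0,0,0,0],
  [1,0,0,0,0],
])

```text
clock: 15.85
ee_pos: [0.486, -0.0352, 0.034]
tool_rot: [2.611, 1.746, 0.001]
ft_force: [-4.4, 0.6, 11.0]
opening: 0.057
```

apply_moves([
  [1,0,0,-0.02,0],
  [0.25,0,0,0,0],
  [0.2,0,0,0,0],
  [0.1,0,0,0,0],
  [0,0,0,0,0],
])

```text
clock: 16.27
ee_pos: [0.4861, -0.0352, 0.0339]
tool_rot: [2.611, 1.746, 0.0]
ft_force: [-0.7, 0.6, -0.4]
opening: 0.085
```

apply_moves([
  [0,0,0,0,0],
  [0,0,0,-0.2,0],
  [0,0,0,-0.5,0],
  [0,0,0,-0.9,0],
  [0,0,0,-0.9,0],
])

```text
clock: 16.68
ee_pos: [0.4853, -0.0352, 0.0971]
tool_rot: [-2.611, -1.746, 0.002]
ft_force: [0.8, 0.4, 0.4]
opening: 0.0855
```

apply_moves([
  [0,-0.2,0.1,-0.7,0],
  [0,-0.5,0.3,-0.4,0],
  [0,-0.7,0.5,0,0],
  [0,-0.7,0.5,0,0],
  [0,-0.7,0.5,0,0],
])

```text
clock: 17.1
ee_pos: [0.5034, -0.1189, 0.1246]
tool_rot: [2.61, 1.747, 0.001]
ft_force: [0.2, 0.8, 0.2]
opening: 0.0856
```

apply_moves([
  [0,-0.7,0.5,0,0],
  [0,-0.7,0.5,0,0],
  [0,-0.7,0.5,0,0],
  [0,-0.5,0.25,0,0],
  [0,0,0,0,0],
])

```text
clock: 17.52
ee_pos: [0.5187, -0.197, 0.1239]
tool_rot: [2.613, 1.744, -0.0]
ft_force: [0.2, -0.1, -0.5]
opening: 0.0857
```

apply_moves([
  [0,0,0,0,0],
  [0,0,0,0,0],
  [0,0,0,0,0],
  [0,0,0,0,0],
  [0,0,0,0,0],
])

```text
clock: 17.93
ee_pos: [0.5186, -0.1942, 0.1239]
tool_rot: [2.611, 1.748, 0.0]
ft_force: [-0.8, 0.2, -0.6]
opening: 0.0855
```

```bash
python3 - <<'E'
from h import *
st=manip.state(); im,d=manip.capture("wrist"); cv2.imwrite("pics/w5.png",im[:,:,::-1])
C=cloud("wrist",d,st); m=((C[...,2]>.066)&(C[...,2]<.08)).astype(np.uint8)
n,l,s,c=cv2.connectedComponentsWithStats(m)
for k in range(1,n):
    if s[k,4]>300: P=C[l==k]; print(s[k],P.mean(0).round(4),((P.min(0)+P.max(0))/2).round(4),np.ptp(P,0).round(3))
go(*T3,.033)
E
```

```text
[  509    41   117   116 10280] [ 0.4847 -0.037   0.0722] [ 0.4861 -0.0362  0.0706] [0.058 0.058 0.009]
[ 270  216   95   91 6641] [ 0.5188 -0.1962  0.0724] [ 0.5202 -0.1966  0.0706] [0.058 0.057 0.009]
[527 439  17  34 301] [ 0.7198 -0.106   0.0737] [ 0.7226 -0.1054  0.073 ] [0.022 0.007 0.014]
t 17.98 tcp [ 0.5187 -0.1943  0.1239] F [0.2  0.02 0.54] M [-0.005  0.011 -0.006] open 0.0852 q [-0.36  0.36 -0.1   1.1   0.    0.03] toolx [0.381 0.924 0.   ] toolz [ 0. -0. -1.]
units [-0.05  0.01  3.64]
```

apply_moves([
  [0,-0.05,0.0,0.2,0],
  [0,0,0,0.5,0],
  [0,0,0,0.7,0],
  [0,0,0,0.7,0],
  [0,0,0,0.7,0],
])

```text
clock: 18.4
ee_pos: [0.5181, -0.1959, 0.0528]
tool_rot: [2.611, 1.747, 0.0]
ft_force: [-0.2, -0.4, 0.1]
opening: 0.0855
```

apply_moves([
  [0,0,0,0.5,0],
  [0,0,0,0.2,0],
  [0,0,0,0.1,0],
  [0,0,0,0,0],
  [0,0,0,0,0],
])

```text
clock: 18.82
ee_pos: [0.5186, -0.1961, 0.0344]
tool_rot: [2.611, 1.746, 0.001]
ft_force: [-1.2, -0.4, 0.0]
opening: 0.085
```

```bash
python3 -c "
from h import *
go(.5187,-.196,.033)"
```

```text
t 18.82 tcp [ 0.5186 -0.1961  0.0344] F [-1.25 -0.45  0.01] M [ 0.037  0.011 -0.033] open 0.085 q [-0.36  0.44 -0.24  0.89 -0.    0.03] toolx [0.382 0.924 0.   ] toolz [ 0.001 -0.    -1.   ]
units [0.01 0.   0.06]
```

apply_moves([
  [0.15,0,0,0.02,0],
  [0.3,0,0,0,0],
  [0.4,0,0,0,0],
  [0.6,0,0,0,0],
  [1,0,0,0,0],
])

```text
clock: 19.23
ee_pos: [0.5185, -0.1961, 0.0341]
tool_rot: [2.611, 1.746, 0.001]
ft_force: [-2.4, 1.5, 7.0]
opening: 0.0574
```

apply_moves([
  [1,0,0,0,0],
  [1,0,0,0,0],
  [1,0,0,0,0],
  [1,0,0,0,0],
  [1,0,0,0,0],
])

```text
clock: 19.65
ee_pos: [0.5186, -0.1961, 0.0341]
tool_rot: [2.61, 1.746, 0.001]
ft_force: [-1.8, 0.5, 7.1]
opening: 0.057
```

apply_moves([
  [1,0,0,-0.1,0],
  [1,0,0,-0.3,0],
  [1,0,0,-0.5,0],
  [1,0,0,-0.6,0],
  [1,0,0,-0.6,0],
])

```text
clock: 20.07
ee_pos: [0.518, -0.1959, 0.0868]
tool_rot: [-2.611, -1.746, 0.0]
ft_force: [-0.7, -0.7, -2.3]
opening: 0.0569
```

apply_moves([
  [1,0,0,-0.6,0],
  [1,0,0,-0.5,0],
  [1,0,0,-0.3,0],
  [1,0,0,0,0],
  [1,0,0,0,0],
])

```text
clock: 20.48
ee_pos: [0.5183, -0.196, 0.1209]
tool_rot: [2.611, 1.746, 0.0]
ft_force: [-0.1, 0.7, -3.0]
opening: 0.0567
```

apply_moves([
  [1,0,0,0,0],
  [1,0,0,0,0],
  [1,0,0,0,0],
  [1,0,0,0,0],
  [1,0,0,0,0],
])

```text
clock: 20.9
ee_pos: [0.518, -0.1959, 0.1205]
tool_rot: [-2.611, -1.746, 0.001]
ft_force: [0.0, 0.2, -2.6]
opening: 0.0569
```

```bash
python3 -c "
from h import *
go(.3803,.233,.13)"
```

```text
t 20.9 tcp [ 0.518  -0.1959  0.1205] F [ 0.03  0.18 -2.56] M [-0.027 -0.01  -0.046] open 0.0569 q [-0.36  0.37 -0.11  1.09 -0.    0.03] toolx [ 0.382  0.924 -0.   ] toolz [-0.  0. -1.]
units [ 13.75 -11.64  -0.37]
```

apply_moves([
  [1,0.25,-0.2,0,0],
  [1,0.5,-0.4,-0.1,0],
  [1,0.7,-0.6,-0.1,0],
  [1,0.7,-0.6,-0.1,0],
  [1,0.7,-0.6,0,0],
])

```text
clock: 21.32
ee_pos: [0.4892, -0.1054, 0.1288]
tool_rot: [2.611, 1.746, 0.001]
ft_force: [0.2, 0.6, -2.0]
opening: 0.0569
```

apply_moves([
  [1,0.7,-0.6,0,0],
  [1,0.7,-0.6,0,0],
  [1,0.7,-0.6,0,0],
  [1,0.7,-0.6,0,0],
  [1,0.7,-0.6,0,0],
])

```text
clock: 21.73
ee_pos: [0.4528, 0.0042, 0.1285]
tool_rot: [-2.611, -1.747, -0.0]
ft_force: [-0.3, -0.0, -0.9]
opening: 0.0572
```

apply_moves([
  [1,0.7,-0.6,0,0],
  [1,0.7,-0.6,0,0],
  [1,0.7,-0.6,0,0],
  [1,0.7,-0.6,0,0],
  [1,0.7,-0.6,0,0],
])

```text
clock: 22.15
ee_pos: [0.4167, 0.1135, 0.1285]
tool_rot: [-2.611, -1.747, -0.001]
ft_force: [0.9, -0.1, -2.7]
opening: 0.0571
```

apply_moves([
  [1,0.7,-0.6,0,0],
  [1,0.7,-0.6,0,0],
  [1,0.7,-0.6,0,0],
  [1,0.5,-0.5,0,0],
  [1,0.3,-0.3,0,0],
])

```text
clock: 22.57
ee_pos: [0.3841, 0.2055, 0.1285]
tool_rot: [-2.609, -1.749, -0.0]
ft_force: [0.6, -0.0, -1.6]
opening: 0.0571
```

apply_moves([
  [1,0.2,-0.2,0,0],
  [1,0,0,0,0],
  [1,0,0,0,0],
  [1,0,0,0,0],
  [1,0,0,0,0],
])

```text
clock: 22.98
ee_pos: [0.3833, 0.2095, 0.1283]
tool_rot: [2.612, 1.745, -0.0]
ft_force: [-0.8, -0.0, -1.1]
opening: 0.0571
```

```bash
python3 - <<'E'
from h import *
st=manip.state()
im,d=manip.capture("wrist"); cv2.imwrite("pics/w6.png",im[:,:,::-1])
C=cloud("wrist",d,st)
for z0,z1 in((.155,.175),(.066,.085)):
    m=((C[...,2]>z0)&(C[...,2]<z1)&(np.hypot(C[...,0]-.381,C[...,1]-.234)<.06)).astype(np.uint8)
    P=C[m>0]
    if len(P): print(len(P),P.mean(0).round(4),((P.min(0)+P.max(0))/2).round(4),np.ptp(P,0).round(3))
go(.3803,.233,.0874)
E
```

```text
19591 [0.3787 0.211  0.1661] [0.3826 0.2167 0.165 ] [0.054 0.078 0.02 ]
4974 [0.3754 0.2386 0.0772] [0.3814 0.2341 0.073 ] [0.058 0.054 0.014]
t 23.03 tcp [0.3833 0.2095 0.1283] F [-0.01 -0.21 -2.08] M [-0.003  0.043 -0.028] open 0.0572 q [ 0.5   0.13 -0.4   1.04 -0.    0.89] toolx [ 0.383  0.924 -0.   ] toolz [ 0. -0. -1.]
units [ 0.82 -0.47  1.64]
```

View pics/w6.png

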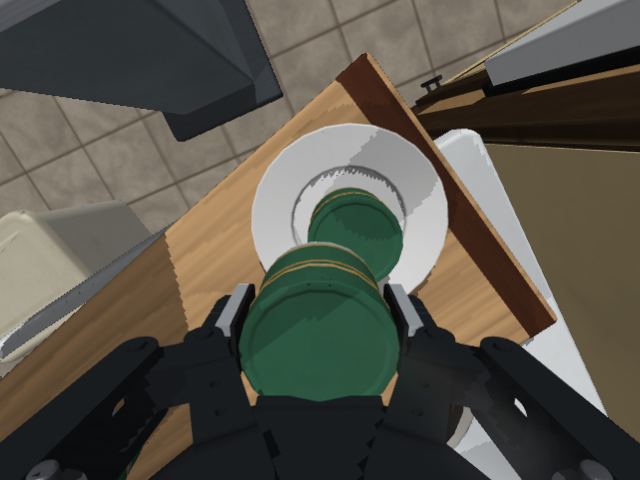

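The held tin is level (lid around (320,340)) and about 24 mm short of the placed tin (around (355,235)). I'm finishing the approach, then lowering.

apply_moves([
  [1,0.2,-0.1,0,0],
  [1,0.3,-0.2,0,0],
  [1,0.23,-0.1,0,0],
  [1,0.1,-0.05,0,0],
  [1,0,0,0,0],
])

```text
clock: 23.45
ee_pos: [0.3804, 0.2345, 0.1282]
tool_rot: [-2.61, -1.748, 0.0]
ft_force: [0.3, -0.4, -1.6]
opening: 0.057
```

apply_moves([
  [1,0,0,0.2,0],
  [1,0,0,0.4,0],
  [1,0,0,0.4,0],
  [1,0,0,0.3,0],
  [1,0,0,0.1,0],
])

```text
clock: 23.87
ee_pos: [0.3799, 0.2331, 0.092]
tool_rot: [-2.611, -1.746, 0.003]
ft_force: [-0.1, -0.6, -2.9]
opening: 0.0572
```

apply_moves([
  [1,0,0,0,0],
  [1,0,0,0,0],
  [1,0,0,0,0],
  [1,0,0,0,0],
  [1,0,0,0,0],
])

```text
clock: 24.28
ee_pos: [0.3808, 0.2338, 0.0937]
tool_rot: [2.611, 1.747, 0.001]
ft_force: [0.3, 0.0, -2.1]
opening: 0.0569
```

```bash
python3 -c "
from h import *
go(.381,.2335,.0871)"
```

```text
t 24.28 tcp [0.3808 0.2338 0.0937] F [ 0.32  0.   -2.07] M [ 0.003 -0.023 -0.011] open 0.0569 q [ 0.55  0.18 -0.43  0.96  0.    0.94] toolx [0.382 0.924 0.001] toolz [ 0.001  0.    -1.   ]
units [-0.01  0.01  0.26]
```

apply_moves([
  [1,0,0,0.1,0],
  [1,0,0,0.07,0],
  [1,0,0,0,0],
  [1,0,0,0,0],
  [1,0,0,0,0],
])

```text
clock: 24.7
ee_pos: [0.3805, 0.2336, 0.089]
tool_rot: [2.611, 1.747, -0.0]
ft_force: [0.5, 0.4, -2.5]
opening: 0.0572
```

apply_moves([
  [1,0,0,0.04,0],
  [1,0,0,0,0],
  [1,0,0,0,0],
  [1,0,0,0,0],
  [1,0,0,0,0],
])

```text
clock: 25.12
ee_pos: [0.3806, 0.2336, 0.0881]
tool_rot: [-2.611, -1.747, -0.0]
ft_force: [-0.6, -1.3, -2.7]
opening: 0.0569
```

apply_moves([
  [1,0,0,0.03,0],
  [1,0,0,0,0],
  [1,0,0,0,0],
  [1,0,0,0,0],
  [1,0,0,0,0],
])

```text
clock: 25.53
ee_pos: [0.3805, 0.2336, 0.0873]
tool_rot: [2.611, 1.747, 0.0]
ft_force: [-0.5, 1.1, -2.2]
opening: 0.0572
```

apply_moves([
  [1,0,0,0.02,0],
  [1,0,0,0,0],
  [1,0,0,0,0],
  [1,0,0,0,0],
  [1,0,0,0,0],
])

```text
clock: 25.95
ee_pos: [0.3806, 0.2337, 0.0871]
tool_rot: [2.611, 1.747, 0.001]
ft_force: [-2.1, -1.8, 5.5]
opening: 0.0568
```

apply_moves([
  [0.25,0,0,0,0],
  [0.2,0,0,0,0],
  [0.1,0,0,0,0],
  [0,0,0,0,0],
  [0,0,0,0,0],
])

```text
clock: 26.37
ee_pos: [0.3806, 0.2336, 0.0868]
tool_rot: [2.611, 1.747, 0.0]
ft_force: [0.3, 0.2, 0.4]
opening: 0.0857
```

apply_moves([
  [0,0,0,0,0],
  [0,0,0,-0.2,0],
  [0,0,0,-0.5,0],
  [0,0,0,-0.9,0],
  [0,0,0,-0.9,0],
])

```text
clock: 26.78
ee_pos: [0.38, 0.2333, 0.1501]
tool_rot: [-2.611, -1.747, 0.002]
ft_force: [-0.3, 0.5, 0.6]
opening: 0.0853
```

apply_moves([
  [0,0,0,-0.6,0],
  [0,0,0,-0.3,0],
  [0,0,0,0,0],
  [0,0,0,0,0],
  [0,0,0,0,0],
])

```text
clock: 27.2
ee_pos: [0.3801, 0.2334, 0.1708]
tool_rot: [-2.611, -1.747, 0.002]
ft_force: [0.1, -0.0, -1.2]
opening: 0.0854
```

```bash
python3 - <<'E'
from h import *
st=manip.state()
im,d=manip.capture("wrist"); cv2.imwrite("pics/w7.png",im[:,:,::-1])
C=cloud("wrist",d,st)
for z0,z1 in((.117,.135),):
    m=((C[...,2]>z0)&(C[...,2]<z1)&(np.hypot(C[...,0]-.381,C[...,1]-.234)<.06)).astype(np.uint8)
    P=C[m>0]
    if len(P): print(len(P),P.mean(0).round(4),((P.min(0)+P.max(0))/2).round(4),np.ptp(P,0).round(3))
go(.4855,-.0355,.161)
E
```

```text
7093 [0.3804 0.2329 0.1254] [0.3819 0.2324 0.1227] [0.058 0.057 0.011]
t 27.25 tcp [0.38   0.2333 0.1708] F [-0.04  0.52 -0.91] M [0.036 0.037 0.015] open 0.0851 q [ 0.55  0.13 -0.29  1.15  0.    0.94] toolx [ 0.382  0.924 -0.001] toolz [-0.001 -0.001 -1.   ]
units [-8.33  8.01  0.39]
```

View pics/w7.png

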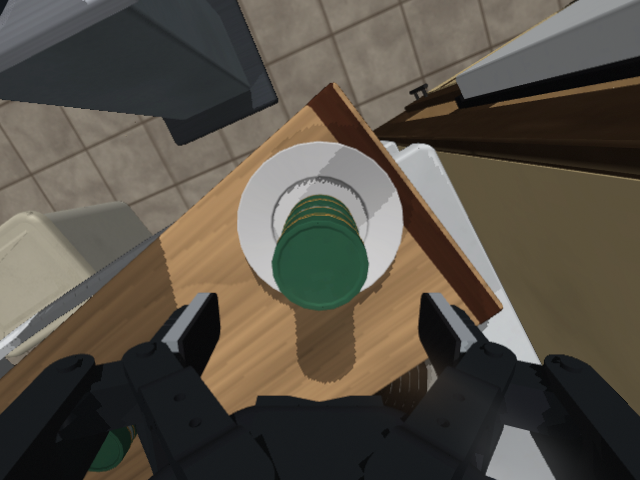

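The stack is upright and aligned: its top is at z≈0.126 at (0.380, 0.233), and the lid is at about (320,265). I'm returning to the heavy tin.

apply_moves([
  [0,-0.2,0.2,0,0],
  [0,-0.6,0.6,0,0],
  [0,-0.8,0.75,0,0],
  [0,-0.8,0.75,0,0],
  [0,-0.8,0.75,0,0],
])

```text
clock: 27.67
ee_pos: [0.4204, 0.129, 0.1713]
tool_rot: [-2.611, -1.747, 0.001]
ft_force: [0.6, -0.2, -0.3]
opening: 0.0853
```

apply_moves([
  [0,-0.8,0.75,0.2,0],
  [0,-0.8,0.75,0.3,0],
  [0,-0.8,0.75,0.3,0],
  [0,-0.8,0.75,0.3,0],
  [0,-0.8,0.75,0.3,0],
])

```text
clock: 28.08
ee_pos: [0.4688, 0.0005, 0.1359]
tool_rot: [-2.611, -1.746, 0.001]
ft_force: [0.1, 0.8, -0.4]
opening: 0.0857
```

apply_moves([
  [0,-0.6,0.6,0.3,0],
  [0,-0.4,0.5,0.1,0],
  [0,-0.1,0.15,0,0],
  [0,0,0,0,0],
  [0,0,0,0,0],
])

```text
clock: 28.5
ee_pos: [0.4869, -0.0348, 0.1266]
tool_rot: [-2.611, -1.746, 0.001]
ft_force: [-0.1, 0.6, 0.4]
opening: 0.0848
```

```bash
python3 - <<'E'
from h import *
st=manip.state(); im,d=manip.capture("wrist"); cv2.imwrite("pics/w8.png",im[:,:,::-1])
C=cloud("wrist",d,st); m=((C[...,2]>.066)&(C[...,2]<.08)).astype(np.uint8)
n,l,s,c=cv2.connectedComponentsWithStats(m)
for k in range(1,n):
    if s[k,4]>300: P=C[l==k]; print(s[k],P.mean(0).round(4),((P.min(0)+P.max(0))/2).round(4),np.ptp(P,0).round(3))
go(.4858,-.0355,.034)
E
```

```text
[ 271  210   93   91 6552] [ 0.4847 -0.0357  0.0724] [ 0.4862 -0.0361  0.0707] [0.058 0.058 0.009]
t 28.55 tcp [ 0.4869 -0.0345  0.1268] F [ 0.42  0.24 -1.31] M [-0.001 -0.037  0.052] open 0.0853 q [-0.07  0.23 -0.28  1.06  0.    0.32] toolx [0.382 0.924 0.   ] toolz [-0.  0. -1.]
units [-0.06 -0.03  3.71]
```

apply_moves([
  [0,-0.06,-0.03,0.2,0],
  [0,0,0,0.5,0],
  [0,0,0,0.7,0],
  [0,0,0,0.7,0],
  [0,0,0,0.7,0],
])

```text
clock: 28.97
ee_pos: [0.4858, -0.0354, 0.0561]
tool_rot: [2.61, 1.748, 0.001]
ft_force: [0.4, -0.1, -0.5]
opening: 0.085
```

apply_moves([
  [0,0,0,0.5,0],
  [0,0,0,0.2,0],
  [0,0,0,0.1,0],
  [0,0,0,0,0],
  [0,0,0,0,0],
])

```text
clock: 29.38
ee_pos: [0.4864, -0.0359, 0.0374]
tool_rot: [2.611, 1.747, 0.001]
ft_force: [-0.4, -0.4, 0.2]
opening: 0.0854
```

```bash
python3 -c "
from h import *
go(.4858,-.0355,.034)"
```

```text
t 29.38 tcp [ 0.4864 -0.0359  0.0374] F [-0.4  -0.36  0.16] M [-0.014  0.031  0.013] open 0.0854 q [-0.07  0.31 -0.42  0.84 -0.    0.32] toolx [0.382 0.924 0.   ] toolz [ 0.001 -0.    -1.   ]
units [ 0.01 -0.03  0.14]
```

apply_moves([
  [0,0,0,0.1,0],
  [0.2,0,0,0.02,0],
  [0.3,0,0,0,0],
  [0.4,0,0,0,0],
  [0.6,0,0,0,0],
], force=50)

```text
clock: 29.8
ee_pos: [0.4863, -0.036, 0.0343]
tool_rot: [2.611, 1.746, 0.001]
ft_force: [-2.0, 1.8, 6.9]
opening: 0.0569
```

apply_moves([
  [1,0,0,0,0],
  [1,0,0,0,0],
  [1,0,0,0,0],
  [1,0,0,0,0],
  [1,0,0,0,0],
])

```text
clock: 30.22
ee_pos: [0.4863, -0.036, 0.0343]
tool_rot: [2.611, 1.747, 0.001]
ft_force: [-1.0, 1.9, 7.0]
opening: 0.0571
```

apply_moves([
  [1,0,0,-0.1,0],
  [1,0,0,-0.3,0],
  [1,0,0,-0.5,0],
  [1,0,0,-0.6,0],
  [1,0,0,-0.6,0],
])

```text
clock: 30.63
ee_pos: [0.4855, -0.0361, 0.087]
tool_rot: [-2.611, -1.746, 0.002]
ft_force: [0.9, -0.3, -6.7]
opening: 0.057
```

apply_moves([
  [1,0,0,-0.6,0],
  [1,0,0,-0.6,0],
  [1,0,0,-0.6,0],
  [1,0,0,-0.5,0],
  [1,0,0,-0.3,0],
])

```text
clock: 31.05
ee_pos: [0.4862, -0.0362, 0.1529]
tool_rot: [2.611, 1.746, 0.001]
ft_force: [0.6, 1.0, -6.6]
opening: 0.0569
```

apply_moves([
  [1,0,0,-0.1,0],
  [1,0,0,0,0],
  [1,0,0,0,0],
  [1,0,0,0,0],
  [1,0,0,0,0],
])

```text
clock: 31.47
ee_pos: [0.4856, -0.0361, 0.1531]
tool_rot: [-2.611, -1.746, 0.002]
ft_force: [-1.1, 0.8, -6.1]
opening: 0.0569
```

apply_moves([
  [1,0,0,0,0],
  [1,0,0,0,0],
  [1,0,0,0,0],
  [1,0,0,0,0],
  [1,0,0,0,0],
])

```text
clock: 31.88
ee_pos: [0.4861, -0.0361, 0.1538]
tool_rot: [-2.611, -1.746, -0.0]
ft_force: [-0.5, -0.4, -7.1]
opening: 0.057
```

```bash
python3 - <<'E'
from h import *
for n in("scene","top"):
    im,d=manip.capture(n); cv2.imwrite(f"pics/{n}9.png",im[:,:,::-1])
    if n=="scene": cv2.imwrite("pics/sc9.png",cv2.resize(im[120:400,130:480,::-1],None,fx=2.2,fy=2.1))
C=cloud("top",d)
for nm,c,r,z0,z1 in(("plate",PL,.09,.0285,.042),("stack",PL,.05,.115,.135),("salt",(.71,.012),.04,.078,.13),("pepper",(.7237,-.0878),.035,.095,.2),("paprika",(.736,-.167),.035,.095,.2)):
    P=C[(C[...,2]>z0)&(C[...,2]<z1)&(np.hypot(C[...,0]-c[0],C[...,1]-c[1])<r)]
    if len(P): print(nm,len(P),P.mean(0).round(4),((P.min(0)+P.max(0))/2).round(4),np.ptp(P,0).round(3))
go(.4858,-.0355,.154)
E
```

```text
plate 2657 [0.3809 0.2306 0.0352] [0.3841 0.233  0.0352] [0.169 0.167 0.013]
stack 792 [0.3829 0.2317 0.1248] [0.3832 0.2322 0.1239] [0.057 0.058 0.014]
salt 197 [0.7144 0.0118 0.0847] [0.7151 0.0121 0.0847] [0.031 0.032 0.013]
pepper 310 [ 0.7236 -0.0878  0.1037] [ 0.7238 -0.088   0.1026] [0.036 0.039 0.015]
paprika 359 [ 0.7356 -0.167   0.1046] [ 0.7357 -0.1666  0.1028] [0.037 0.044 0.015]
t 31.98 tcp [ 0.486  -0.0361  0.1538] F [ 0.33 -0.45 -7.16] M [0.012 0.015 0.015] open 0.0571 q [-0.07  0.22 -0.23  1.13 -0.    0.32] toolx [ 0.382  0.924 -0.   ] toolz [-0. -0. -1.]
units [ 0.02 -0.02 -0.01]
```

View pics/sc9.png

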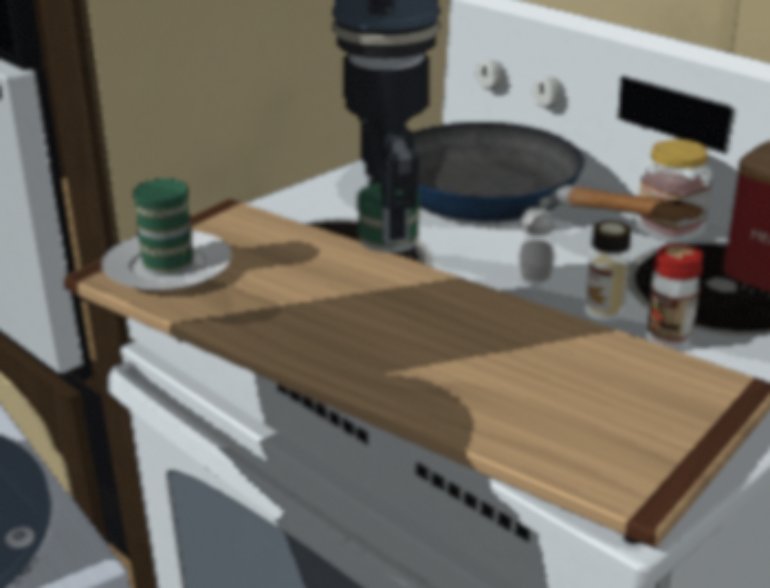

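The stack stands upright on the plate (around (163,225) in the crop), and the heavy tin hangs upright and clear of everything (around (388,215)). The jars and the salt shaker have not moved. Handing in.

```bash
python3 -c "
from h import *
print(manip.job_done()); go(.4858,-.0355,.154)"
```

```text
the job is handed in; nothing more can be done
None
the job is handed in; nothing more can be done
```

The job is handed in: the two light tins are stacked upright in the middle of the plate, and the gripper holds the heaviest one about 12 cm above the board.

- **Weighing:** I lifted all three tins. The nearest to the plate and the farthest read about 2 to 2.5 N. The middle one read about 7 N (roughly 0.7 kg), so I put it back, stacked the other two, and picked it up again.
- **Stack:** The top camera put it at about (0.383, 0.232), against the plate's centre at (0.381, 0.234) before anything was placed. Its top is at z ≈ 0.125.
- **Held tin:** It is upright and still under a 50 N grip, its underside about 11.95 cm above the board, touching nothing. The wrist reads -7.2 N vertically.
- **Bystanders:** Pepper and paprika are within 1 mm of where they started. The salt shaker looks unmoved too, but the cap reading I took at the end is not directly comparable with the first one.
- **Time:** The clock stood at 32.0 s of the 72 s allowed.

**Weaker points:**
- While setting the first tin on the plate, the wrist force briefly reached about 38 N through the tin. I backed off before letting go.
- I did not cleanly re-measure the plate at the end, because that depth mask also picked up nearby surfaces. In the pictures it looks unmoved.

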